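# Turn a rice warmer's inner heat knob up to the limiter

## Task

Turn the rice warmer's small inner heat knob clockwise until it just comes up against the hidden stop of the limiter, feeling for it, without dragging the big outer limiter ring along. Then press the start button all the way down and let it come back up; leave the dial as set and the other things on the bench where they are.

Things in the scene. Friction and masses are not known exactly. Their poses are not given: they have to be found in the camera images.
- dial: square steel plate, 105 x 105 x 4 mm, fixed flat on the control deck of the rice warmer, carrying the coaxial dial at its centre. Origin: centre of the plate's underside (62 mm above the bench); z up along the dial's axis, x away from the front of the warmer. It may be the left or the right of the two plates on the deck.
- knob_top (a point): centre of the top of the small inner heat knob, on the dial's axis, 40.5 mm above the origin of the dial plate. A round ribbed aluminium knob, 26 mm in diameter, standing 22.5 mm above the flat top of the outer ring (its lowest 3 mm is a collar of 30 mm), with a black line from centre to edge on top. Can be gripped from above at any yaw with clear room around; grip it with 20 N or more.
- heat_knob (a joint): turn of the inner knob, rad: 0 with its black line towards the warmer's front (-x of the dial), growing clockwise seen from above; starts at 0 to 0.2. Turns against an even friction of 0.03 N m and stays where it is left. The stop lies at 1.0 + limit_ring, plus or minus up to 0.35 rad that can only be felt. It must end within 2 mm (0.07 rad) of touching the stop.
- limit_ring (a joint): turn of the outer limiter ring, rad, growing clockwise seen from above; starts at -0.15 to 0.15, must stay there. A black disc around and below the knob, 76 mm in diameter, its flat top 18 mm above the origin of the dial plate. It carries the knob's hidden stop and is held only by friction: at the stop the torque rises steeply, and more than 0.28 N m on the ring drags it along.
- ring_mark (a point): white mark on the top of the outer ring, 34 mm from the dial's axis, at the ring's upper face; it shows only roughly where the knob's black line will point at the stop. Must not shift by more than 2 mm.
- start_top (a point): centre of the top face of the start button, a round black button of 28 mm diameter in a grey housing on the other plate of the deck; it is pressed straight down 6 mm, against a spring that takes 5 N when fully down.
- start (a joint): travel of the start button, m: 0 up, 0.006 fully down. It springs back.
- warmer: the rice warmer, fixed: a flat control deck 180 (x) x 300 (y) x 62 mm high, and behind it (+x) a lidded well 95 mm high whose lid handle reaches 120 mm. Origin: centre of the deck's underside on the bench; -x is its front.
- bowl: loose steel mixing bowl, 140 mm across, 70 mm high, on the bench at the left of the warmer; origin under its centre. Leave alone.
- spice_jar: loose amber glass spice jar, 48 mm across, 95 mm high, on the bench at the right of the warmer; origin under its centre. Leave alone.
- ramekin: loose white ceramic ramekin, 80 mm across, 45 mm high, on the bench at the right of the warmer, further back; origin under its centre. Leave alone.

How it is judged:
By the outcome, as a careful person would: the job done as asked, in the order asked, and still so for the second after the job is handed in, with the robot touching nothing.
It also fails if it takes over 64 s, if anything falls off the work surface, if the arm or the gripper's body presses on something with over 40 N, if the wrist force passes 120 N, or if a joint passes its speed limit or range.

## Robot

A 7-joint arm with a two-finger parallel gripper is mounted at the origin on the work surface. World frame = base frame: x ahead of the robot, y to its left, z up, the work surface at z = 0. Lengths are in mm, angles in rad, forces in N, time in s.
With the tool pointing down it reaches from about 425 to 1025 mm from the base axis. Payload 9.4 kg.
Tool frame: the origin (TCP) lies between the finger pads; the fingertips stand 22 mm ahead of it and the grasp point (between the pads) lies 3 mm ahead of it (manip.nose_length is the distance from the TCP to the fingertips, in mm); z points along the fingers, y is the line along which they close (so a half turn about z gives the same grasp; the last joint's range is limited). The gripper opens to 85 mm and grips with 20 to 120 N. Pads are 22 mm wide; open, the fingers measure 114 mm over their backs; the gripper's body (76 mm by 85 mm) begins 54 mm behind the grasp point. The pads swing forward as they close: fully open they stand 13 mm farther back than shut.
Start: joints at [-1.408, 0.599, -0.003, 1.599, 0.002, 0.943, -0.08], TCP at [172.197, 704.253, 253.275] pointing down, gripper open.
Joint ranges: [-2.57, 2.57], [-0.35, 1.97], [-1.29, 1.29], [0.11, 2.56], [-1.05, 4.19], [0.11, 1.86], [-2.63, 2.63]. Speed limits (rad/s): [2.22, 2.22, 3.01, 3.01, 3.14, 3.14, 3.14].

## Interface

Orientations are given as [roll, pitch, yaw] about the fixed x, y, z axes, in that order (R = Rz(yaw) Ry(pitch) Rx(roll)).
In Python, from cell import monitor, read_camera, calibration, manip gives the robot as it stands. The module is installed in compiled form; this text tells all that it offers.
- The arm moves only by the tool move_arm, never from a script. Its argument "increments" is a list that holds one entry, the list of rows, each a list of 4 numbers: the shift along the tool's x, y, z in cm, then the turn about the tool's z in rad. A call has 1 to 5 rows; each row shifts and turns the commanded pose from where the row before left it, along the tool's axes as they then stand; what a row does not reach is not made up. A row lasts 1/8 s, in which the tool goes at most 62.5 mm and 10.7 degrees, less where a joint would pass 70% of its speed; a pose out of reach is approached as far as the arm can. A call with a gripper value outside its range is refused whole. "hand" is the closure, from 0 (fully open) to 1 (shut), set as the call begins (left out, the last holds). The fingers move at their own pace and stop on an object; "grip_force" is the grip in N (left out, the last holds). Time passes only in rows, so rows that do not move let the fingers close. It gives the time, the measured TCP pose, the force and the opening at its end, in the units of the state.
- monitor.sense(): the state, without advancing time (a new reading comes with each control period).
- read_camera(name): name is "scene" or "top" or "wrist"; returns the picture (420x560x3 uint8, red, green, blue); there is no depth.
- calibration(name): a dict with "vfov" (degrees; the focal length in pixels is half the picture's height over the tangent of half this angle, whatever the lens; pixels are square), "cx", "cy" (the principal point, pixels), "distortion" ([k1, k2, p1, p2, k3] as OpenCV has them; the pictures are not rectified), "pose" (4x4, takes a point from camera to world coordinates). Camera axes: x right, y down, z forward; pixel columns grow to the right and rows downward; lengths in mm; the calibration is good to about 2 mm. A picture is of the moment at which its call begins: read the wrist's pose just before it. calibration takes no time and is no camera call; for the wrist camera it gives the pose at the moment of the call.
- manip.sign_off(): hands the job in, once; it reports no verdict.
The state is a dict: "time": time; "joints": joint angles; "dq": joint speeds; "tau": joint torques, N m; "ee_pos": TCP position; "tool_rot": TCP orientation; "contact_force": force on the tool from outside, world axes, zero at the start; "ft_torque": the same for the moment, N m; "finger_gap": opening from 0.0 (shut) to 1.0 (fully open).
Only numpy, scipy, OpenCV 4.12 (cv2) and the standard library are available. Lean on these libraries where they do the work, as an engineer would, in place of code of your own. Each camera call takes 0.05 s, during which the arm holds its last target. There are 200 camera calls.

## Working session

There is one attempt and no reset: what is moved stays moved. The work goes in short steps, Python scripts to look and compute and a tool call to move; the robot and the scene stay as the last step left them, time stands still between calls to the robot, and variables do not carry over. Pictures are saved under pics/ and viewed, on a budget of 10 in all, crops included, one or two more only if the job needs it, and the job is handed in when it is done.

Besides the shell and the picture viewer there is one more tool, called after ">>>" as name(argument=value, ...), one argument or row to a line, values as JSON. move_arm: Moves the arm, as the interface text tells. Its arguments: {"type":"object","properties":{"increments":{"type":"array","items":{"type":"array","items":{"type":"array","items":{"type":"number"}}}},"hand":{"type":"number"},"grip_force":{"type":"number"}},"required":["increments"]}

```bash
mkdir -p pics
python3 - <<'E'
from cell import monitor, read_camera, calibration, manip
import cv2, numpy as np
np.set_printoptions(precision=4,suppress=True)
for n in ["scene","top"]:
    c=calibration(n); print(n,c)
    cv2.imwrite(f"pics/{n}0.png",cv2.cvtColor(read_camera(n),cv2.COLOR_RGB2BGR))
print(calibration("wrist")); print(monitor.sense(), manip.nose_length)
a=cv2.imread("pics/scene0.png");b=cv2.imread("pics/top0.png")
E
```

```text
scene {'vfov': 44.07064985706762, 'cx': 277.9390779723727, 'cy': 217.6972250308039, 'distortion': array([-0.011,  0.   ,  0.   ,  0.   ,  0.   ]), 'pose': array([[  -0.876 ,    0.392 ,   -0.281 ,  894.1923],
       [   0.4823,    0.7035,   -0.522 ,  646.4065],
       [  -0.0069,   -0.5928,   -0.8053, 1021.6404],
       [   0.    ,    0.    ,    0.    ,    1.    ]])}
top {'vfov': 49.55424320110364, 'cx': 274.4659780846064, 'cy': 206.0690922426543, 'distortion': array([-0.1303,  0.    ,  0.    ,  0.    ,  0.    ]), 'pose': array([[  -0.0723,   -0.9749,    0.2108,  376.6144],
       [  -0.9974,    0.0696,   -0.0201,   55.9023],
       [   0.005 ,   -0.2117,   -0.9773, 1000.4326],
       [   0.    ,    0.    ,    0.    ,    1.    ]])}
{'vfov': 60.688586203120295, 'cx': 274.86373033121276, 'cy': 205.45287533537035, 'distortion': array([-0.0243,  0.    ,  0.    ,  0.    ,  0.    ]), 'pose': array([[  0.2379,   0.9382,   0.2513, 110.3875],
       [  0.9713,  -0.2295,  -0.0628, 718.1967],
       [ -0.0012,   0.2591,  -0.9659, 372.8751],
       [  0.    ,   0.    ,   0.    ,   1.    ]])}
{'time': 0.1, 'joints': array([-1.4077,  0.6001, -0.0025,  1.6   ,  0.0018,  0.9429, -0.0798]), 'dq': array([ 0.0007, -0.001 , -0.0009, -0.0011, -0.0005, -0.0007, -0.0009]), 'tau': array([  0.0052, -77.7991,   1.5699, -25.8625,   0.0127,   0.0054,
        -0.    ]), 'ee_pos': array([172.1014, 703.8795, 252.4962]), 'tool_rot': array([-3.1402,  0.0001,  2.9019]), 'contact_force': array([ 0.3962, -0.8918,  0.1457]), 'ft_torque': array([ 0.0255,  0.0225, -0.0062]), 'finger_gap': 1.0019399524540922} 22.0
```

View pics/top0.png

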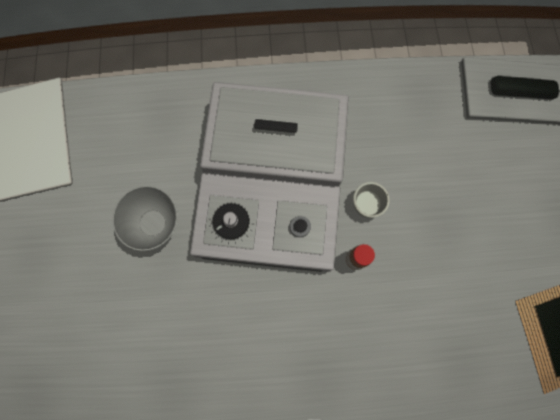

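View pics/scene0.png

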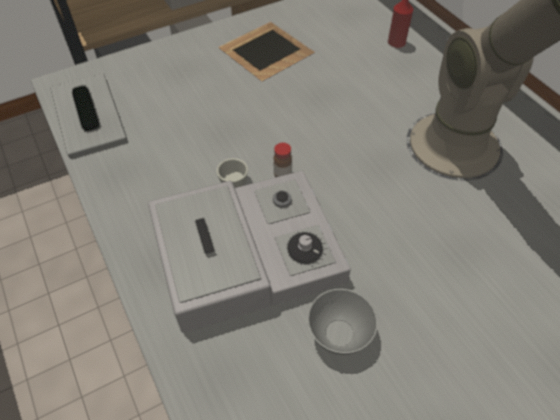

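Top view: the dial is the left plate (knob about (231,218)), the start button is at (300,226), bowl at left, jar and ramekin at right. Scene view: knob top about (306,241), button (283,197).

```bash
cat > h.py <<'E'
from cell import monitor, read_camera, calibration, manip
import cv2, numpy as np
from scipy.spatial.transform import Rotation as R
np.set_printoptions(precision=4,suppress=True)
def K(c):
    f=210/np.tan(np.radians(c["vfov"])/2); return np.array([[f,0,c["cx"]],[0,f,c["cy"]],[0,0,1.]])
def ray(c,p):
    u=cv2.undistortPoints(np.array([[p]],float),K(c),np.array(c["distortion"]))[0,0]
    P=np.array(c["pose"]); return P[:3,3],P[:3,:3]@np.array([u[0],u[1],1.])
def onz(c,p,z):
    o,d=ray(c,p); return o+d*(z-o[2])/d[2]
def tri(*cp):
    A=np.zeros((3,3));b=np.zeros(3);L=[]
    for c,p in cp:
        o,d=ray(c,p);d=d/np.linalg.norm(d);M=np.eye(3)-np.outer(d,d);A+=M;b+=M@o;L.append((o,M))
    x=np.linalg.solve(A,b); return x,[float(np.linalg.norm(M@(x-o))) for o,M in L]
def proj(c,x):
    P=np.linalg.inv(c["pose"]);return cv2.projectPoints(np.array([x],float),cv2.Rodrigues(P[:3,:3])[0],P[:3,3],K(c),np.array(c["distortion"]))[0][0,0]
def delta(x,yaw=None):
    s=monitor.sense();Rt=R.from_euler("xyz",s["tool_rot"]);
    return Rt.inv().apply(np.array(x)-s["ee_pos"])/10
E
python3 - <<'E'
from h import *
s,t=calibration("scene"),calibration("top")
print("knob",tri((t,(231,217)),(s,(306,240)))," btn",tri((t,(300,226)),(s,(283,197))))
# deck corners at z=62
for p in [(193,255),(332,268),(340,184),(201,176)]: print(onz(t,p,62))
print(onz(t,(231,217),102.5),onz(t,(231,221),80),onz(t,(300,226),80),onz(s,(283,197),80))
st=monitor.sense();print(st["ee_pos"],R.from_euler("xyz",st["tool_rot"]).as_matrix())
E
```

```text
knob (array([551.7108, 128.495 , 101.5239]), [3.3977598609893023, 3.3977598609892454])  btn (array([528.1621, -11.0731,  81.0848]), [1.7532482580373674, 1.7532482580374849])
[487.5814 212.4475  62.    ]
[440.3786 -72.2574  62.    ]
[ 617.2757 -106.8997   62.    ]
[656.1954 189.1947  62.    ]
[554.0998 126.1856 102.5   ] [550.1799 128.3888  80.    ] [529.6809 -12.3263  80.    ] [526.5671 -10.4702  80.    ]
[172.1014 703.8795 252.4962] [[-0.9714  0.2374 -0.0002]
 [ 0.2374  0.9714 -0.0014]
 [-0.0001 -0.0014 -1.    ]]
```

>>> move_arm(
  increments=[
    [[-2.5,-2.3,0,0],[-4.2,-3.9,0,0],[-4.2,-3.9,0,0],[-4.2,-3.9,0,0],[-4.2,-3.9,0,0]],
  ],
  grip_force=25,
)

```text
time: 0.72
ee_pos: [318.0, 482.8, 253.1]
tool_rot: [-3.141, 0.0, 2.902]
contact_force: [1.0, 0.1, -0.4]
finger_gap: 0.999
```

>>> move_arm(
  increments=[
    [[-4.2,-3.9,0,0],[-4.2,-3.9,0,0],[-4.2,-3.9,0,0],[-4.2,-3.9,0,0],[-4.2,-3.9,0,0]],
  ],
)

```text
time: 1.35
ee_pos: [475.6, 243.6, 253.2]
tool_rot: [-3.142, -0.0, 2.902]
contact_force: [0.7, -0.4, -0.4]
finger_gap: 1.001
```

>>> move_arm(
  increments=[
    [[-4.2,-3.9,0,0],[-2.5,-2.3,0,0],[-1,-1,0,0],[0,0,0,0]],
  ],
)

```text
time: 1.85
ee_pos: [532.4, 156.9, 253.1]
tool_rot: [-3.141, -0.001, 2.901]
contact_force: [0.6, -0.0, -0.1]
finger_gap: 1.002
```

Run:
```python
from h import *
c=calibration("wrist");s=monitor.sense()
im=read_camera("wrist");cv2.imwrite("pics/w1.png",cv2.cvtColor(im,cv2.COLOR_RGB2BGR));np.save("w1.npy",c["pose"])
print(s["ee_pos"],s["tool_rot"],s["joints"],s["time"],s["contact_force"],s["ft_torque"])
```

```text
[532.405  156.9078 253.0599] [-3.1415 -0.0005  2.9009] [-0.4137  0.3964  0.0341  1.9935 -0.0196  0.7525  0.9622] 1.85 [ 0.5798 -0.0466 -0.0901] [ 0.0564  0.0244 -0.0123]
```

View pics/w1.png

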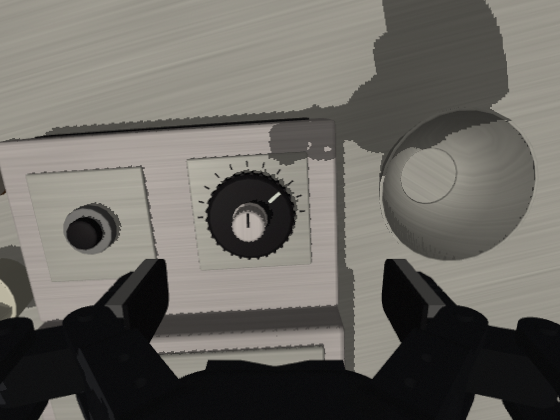

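Wrist view: knob top about (248,215) with its line pointing up (front), ring centre about (252,216), white mark (274,198), button top (84,234). I'll zoom in on this.

Run:
```python
from h import *
im=cv2.imread("pics/w1.png")
a=cv2.resize(im[150:280,180:320],None,fx=4.4,fy=4.4,interpolation=cv2.INTER_CUBIC)
cv2.imwrite("pics/w1z.png",a)
c=calibration("wrist");t=calibration("top")
for n,p,z in [("knob",(248,214),102.5),("ring",(252,216),80),("btn",(84,234),84)]: print(n,onz(c,p,z))
print("tri",tri((c,(248,214)),(t,(231,217))),tri((c,(84,234)),(t,(300,226))))
```

```text
knob [542.4122 132.7606 102.5   ]
ring [550.932 132.362  80.   ]
btn [531.1972 -11.6317  84.    ]
tri (array([557.7523, 128.0082,  61.6929]), [4.521175830338637, 4.521175830338682]) (array([530.2206, -12.0044,  83.3736]), [1.0891823950843762, 1.0891823950841797])
```

View pics/w1z.png

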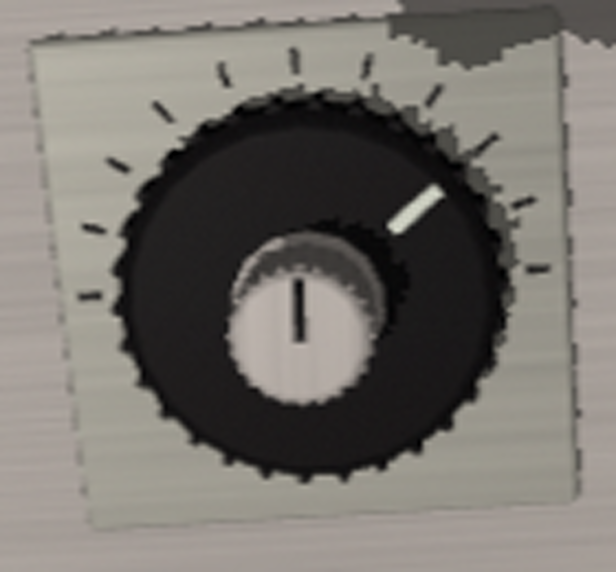

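Zoomed: knob top centre at full-image pixel (248.6,226.8) (line from (300,340) to (299,280) in the crop, pointing to the front), ring centre (250.9,216.6), mark running from (392,230) to (443,187) in the crop.

Run:
```python
from h import *
c=calibration("wrist");t=calibration("top");s=calibration("scene")
z=lambda x,y:(180+x/4.4-.4,150+y/4.4-.4)
k=onz(c,z(302,338),102.5);r=onz(c,z(312,293),80)
print("knob",k,"ring",r,"btn",onz(c,(84,234),84))
print(tri((c,z(302,338)),(t,(231,217)),(s,(306,240))))
pl=[onz(c,z(*p),66) for p in [(35,42),(560,10),(577,497),(95,525)]];print(np.array(pl),np.mean(pl,0))
for a,b in [(0,1),(1,2),(3,2),(0,3)]: d=pl[b]-pl[a];print(np.linalg.norm(d[:2]),np.degrees(np.arctan2(d[1],d[0])))
f=pl[0]+pl[1]-pl[2]-pl[3]; front=np.arctan2(f[1],f[0])
l=onz(c,z(299,280),102.5)-onz(c,z(300.5,338),102.5); m=onz(c,z(418,208),80)-r
for d in (l,m): print("cw angle",(front-np.arctan2(d[1],d[0])+np.pi)%(2*np.pi)-np.pi, np.linalg.norm(d))
print("delta",delta([*((k+r)/2)[:2],200]))
print(monitor.sense()["time"])
```

```text
knob [552.3958 130.3091 102.5   ] ring [550.7944 131.0819  80.    ] btn [531.1972 -11.6317  84.    ]
(array([552.043 , 129.2187, 102.1636]), [1.1335924610272043, 3.676442305297491, 3.2346685050016424])
[[492.3285  89.5516  66.    ]
 [510.6284 190.4449  66.    ]
 [611.3142 171.9694  66.    ]
 [593.3761  71.3283  66.    ]] [551.9118 130.8235  66.    ]
102.53951884104103 79.71949580920034
102.36678287400623 -10.39793376672281
102.22718831422304 79.89384657133144
102.67769586324225 -10.223028604962543
cw angle 0.054589994809634224 10.906238640969983
cw angle 0.9409267094103413 26.66629614530674
delta [-2.5593 -2.1865  5.3076]
1.9
```

>>> move_arm(
  increments=[
    [[-1.3,-1.1,2.0,0],[-1.26,-1.09,3.0,0],[0,0,3.0,0],[0,0,1.3,0],[0,0,0,0]],
  ],
)

```text
time: 2.52
ee_pos: [551.4, 130.9, 159.8]
tool_rot: [-3.141, -0.002, 2.904]
contact_force: [0.3, -0.5, -0.0]
finger_gap: 1.001
```

Run:
```python
from h import *
c=calibration("wrist");s=monitor.sense()
im=read_camera("wrist");np.save("w2.npy",c["pose"])
cv2.imwrite("pics/w2.png",cv2.cvtColor(cv2.resize(im,None,fx=1.4,fy=1.4,interpolation=cv2.INTER_CUBIC),cv2.COLOR_RGB2BGR))
print(s["ee_pos"],s["tool_rot"],s["time"],s["contact_force"],s["ft_torque"])
```

```text
[551.4436 130.9277 159.8374] [-3.1412 -0.0015  2.9038] 2.525 [ 0.2641 -0.4897 -0.0302] [ 0.0385 -0.0356  0.0669]
```

View pics/w2.png

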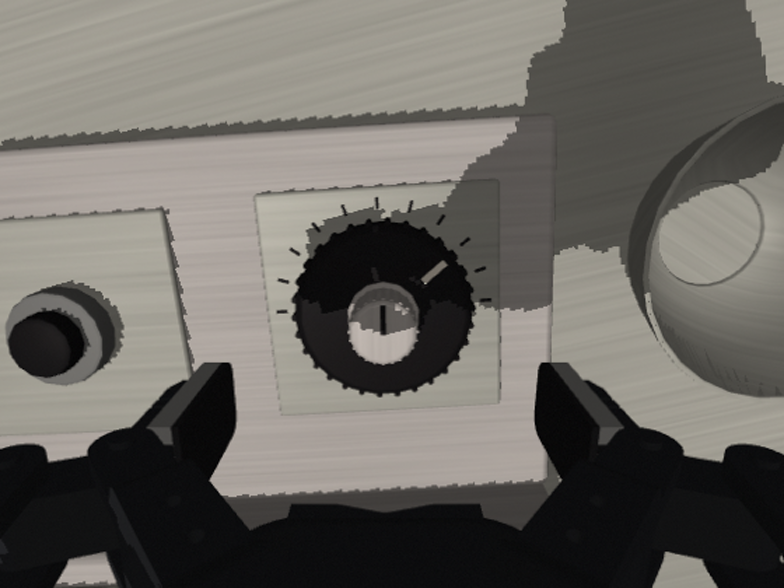

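Second view (1.4× scale): knob top (383,332), ring centre (385,306), button top (45,343); the fingers straddle the knob symmetrically (384.5).

Run:
```python
from h import *
c2=calibration("wrist");c1=dict(c2);c1["pose"]=np.load("w1.npy");c2=dict(c2);c2["pose"]=np.load("w2.npy")
q=lambda x,y:(x/1.4-.15,y/1.4-.15)
t=calibration("top")
print("knob",tri((c1,(248.2,226.4)),(c2,q(383,332))),onz(c2,q(383,332),102.5))
print("ring",tri((c1,(250.5,216.2)),(c2,q(385,306))),onz(c2,q(385,306),80))
print("btn",tri((c1,(84,234)),(c2,q(45,343)),(t,(300,226))),onz(c2,q(45,343),84))
for i in range(3): print(monitor.sense()["ft_torque"])
print("delta",delta([552,130.5,108]))
```

```text
knob (array([554.1375, 128.4741,  97.8169]), [0.14055956004594908, 0.14055956004591427]) [552.3687 128.9797 102.5   ]
ring (array([550.5248, 130.1152,  79.2012]), [0.9768196527604412, 0.9768196527606172]) [549.316 130.487  80.   ]
btn (array([530.0355, -11.9212,  84.9737]), [1.1816016946100796, 0.16548661373742976, 1.166818312557984]) [530.2225 -12.4904  84.    ]
[ 0.011  -0.0402 -0.0259]
[ 0.011  -0.0402 -0.0259]
[ 0.011  -0.0402 -0.0259]
delta [-0.0086 -0.0277  5.2633]
```

>>> move_arm(
  increments=[
    [[0,-0.05,2.0,0],[0,0,2.0,0],[0,0,1.0,0],[0,0,0.4,0],[0,0,0,0]],
  ],
)

```text
time: 3.2
ee_pos: [552.3, 129.3, 106.8]
tool_rot: [3.141, 0.001, 2.902]
contact_force: [-0.1, 0.1, 0.6]
finger_gap: 1.0
```

>>> move_arm(
  increments=[
    [[0,0,0,0],[0,0,0,0],[0,0,0,0],[0,0,0,0],[0,0,0,0]],
  ],
  hand=1,
  grip_force=25,
)

```text
time: 3.82
ee_pos: [552.4, 129.8, 106.7]
tool_rot: [3.141, 0.001, 2.902]
contact_force: [-0.4, 2.4, 6.0]
finger_gap: 0.287
```

>>> move_arm(
  increments=[
    [[0,0,0,0],[0,0,0,0],[0,0,0,0],[0,0,0,0]],
  ],
)

```text
time: 4.32
ee_pos: [552.4, 129.8, 106.7]
tool_rot: [3.141, 0.001, 2.902]
contact_force: [-0.9, 3.1, 7.1]
finger_gap: 0.292
```

```bash
cat > s.py <<'E'
from h import *
s=monitor.sense()
print(s["time"],s["ee_pos"],"yaw",s["tool_rot"],"F",s["contact_force"],"T",s["ft_torque"],"gap",s["finger_gap"],"tau7",s["tau"][[4,5,6]],"j7",s["joints"][6])
E
python3 s.py
```

```text
4.325 [552.3677 129.7743 106.6815] yaw [3.1407 0.0006 2.9022] F [-0.9382  3.0597  7.0745] T [0.5289 0.1691 0.0438] gap 0.29214120801561577 tau7 [ 0.379   0.0164 -0.0046] j7 1.0280626248880584
```

>>> move_arm(
  increments=[
    [[0,0,0,0.1],[0,0,0,0.1],[0,0,0,0.1],[0,0,0,0.1],[0,0,0,0]],
  ],
)

```text
time: 4.95
ee_pos: [552.2, 129.4, 106.6]
tool_rot: [3.141, 0.0, 2.501]
contact_force: [0.0, 0.9, 7.2]
finger_gap: 0.289
```

```bash
python3 s.py
```

```text
4.95 [552.1894 129.4178 106.6475] yaw [3.1413 0.0003 2.5006] F [0.0014 0.8945 7.2121] T [ 0.27    0.2405 -0.0513] gap 0.2893624928289283 tau7 [ 0.0383 -0.2501 -0.3835] j7 0.7715766764851293
```

```bash
cat > f.py <<'E'
from h import *
T=[];F=[];Y=[];J=[]
for i in range(6):
    s=monitor.sense();T.append(s["ft_torque"]);F.append(s["contact_force"]);Y.append(s["tool_rot"][2]);J.append(s["tau"][6]); read_camera("top")
T=np.array(T);print(s["time"],"T",T.mean(0),"sd",T.std(0),"F",np.mean(F,0),"yaw",np.mean(Y),"cw",2.902-np.mean(Y),"tau7",np.mean(J),"Tz",T[:,2],s["ee_pos"],s["finger_gap"])
E
python3 f.py
```

```text
5.2 T [ 0.3334  0.2368 -0.0337] sd [0.0346 0.0255 0.0343] F [-0.8197  1.4264  6.0763] yaw 2.5016766667755146 cw 0.40032333322448554 tau7 -0.06543327181134373 Tz [-0.0513 -0.0701  0.0248  0.0002 -0.0599 -0.0462] [552.2145 129.4284 106.6663] 0.29117364814980756
```

>>> move_arm(
  increments=[
    [[0,0,0,0.02],[0,0,0,0.02],[0,0,0,0.02],[0,0,0,0]],
  ],
)

```text
time: 5.75
ee_pos: [552.2, 129.4, 106.7]
tool_rot: [3.141, 0.0, 2.442]
contact_force: [-0.6, 1.4, 6.3]
finger_gap: 0.291
```

```bash
python3 f.py
```

```text
6.0 T [ 0.3063  0.2575 -0.0022] sd [0.0183 0.0182 0.0519] F [-0.9639  1.3712  6.4735] yaw 2.4418899740235527 cw 0.46011002597644746 tau7 -0.0077514813165180385 Tz [ 0.0691  0.0069 -0.0734  0.0573 -0.0349 -0.0385] [552.1626 129.3908 106.6664] 0.28791860879326137
```

>>> move_arm(
  increments=[
    [[0,0,0,0.015],[0,0,0,0.015],[0,0,0,0]],
  ],
)

```text
time: 6.42
ee_pos: [552.1, 129.4, 106.7]
tool_rot: [3.141, 0.0, 2.412]
contact_force: [-1.2, 0.3, 5.6]
finger_gap: 0.293
```

```bash
python3 f.py
```

```text
6.675 T [ 0.3179  0.2434 -0.0177] sd [0.0295 0.0171 0.0139] F [-1.131   1.3322  6.2093] yaw 2.411898309107661 cw 0.490101690892339 tau7 -0.012970687675988302 Tz [-0.0096 -0.0309 -0.0249  0.0051 -0.0352 -0.011 ] [552.1485 129.3766 106.671 ] 0.2895711123860326
```

>>> move_arm(
  increments=[
    [[0,0,0,0.015],[0,0,0,0.015],[0,0,0,0]],
  ],
)

```text
time: 7.1
ee_pos: [552.1, 129.3, 106.7]
tool_rot: [3.141, -0.0, 2.382]
contact_force: [-1.6, 2.3, 6.7]
finger_gap: 0.294
```

```bash
python3 f.py
```

```text
7.35 T [0.2891 0.269  0.0126] sd [0.0181 0.0263 0.0249] F [-1.5365  1.5376  6.6497] yaw 2.38189992053619 cw 0.52010007946381 tau7 -0.013083480334898923 Tz [ 0.0396 -0.0077  0.013  -0.0219  0.0037  0.0487] [552.1425 129.3563 106.6722] 0.2965146365002333
```

>>> move_arm(
  increments=[
    [[0,0,0,0.015],[0,0,0,0.015],[0,0,0,0]],
  ],
)

```text
time: 7.78
ee_pos: [552.1, 129.3, 106.7]
tool_rot: [3.141, -0.0, 2.352]
contact_force: [-1.7, 1.4, 6.6]
finger_gap: 0.285
```

```bash
sed -i 's/range(6)/range(4)/' f.py; python3 f.py
```

```text
7.925 T [0.3161 0.2672 0.0162] sd [0.0101 0.0121 0.0343] F [-1.3369  1.324   6.85  ] yaw 2.3518592609372693 cw 0.5501407390627309 tau7 -0.02033576317899133 Tz [ 0.0619 -0.0004  0.0327 -0.0293] [552.1234 129.3065 106.6643] 0.2902244550595318
```

>>> move_arm(
  increments=[
    [[0,0,0,0.015],[0,0,0,0.015],[0,0,0,0]],
  ],
)

```text
time: 8.35
ee_pos: [552.1, 129.3, 106.7]
tool_rot: [3.141, -0.0, 2.322]
contact_force: [-1.8, 0.2, 6.9]
finger_gap: 0.29
```

```bash
python3 f.py
```

```text
8.5 T [ 0.2792  0.297  -0.017 ] sd [0.0415 0.0226 0.0325] F [-1.622   0.8547  6.2671] yaw 2.3218482780250165 cw 0.5801517219749837 tau7 -0.020456422898860183 Tz [-0.0033  0.0154 -0.0091 -0.0712] [552.0669 129.3123 106.6586] 0.2879354055376379
```

>>> move_arm(
  increments=[
    [[0,0,0,0.015],[0,0,0,0.015],[0,0,0,0]],
  ],
)

```text
time: 8.93
ee_pos: [552.1, 129.3, 106.7]
tool_rot: [3.141, -0.0, 2.292]
contact_force: [-1.0, 1.5, 6.9]
finger_gap: 0.292
```

```bash
python3 f.py
```

```text
9.075 T [ 0.2623  0.3204 -0.0094] sd [0.0066 0.0235 0.0225] F [-1.259   1.0952  6.5781] yaw 2.2918203285234107 cw 0.6101796714765895 tau7 -0.020610565975403006 Tz [-0.037   0.0028 -0.0242  0.0207] [552.06   129.2661 106.6548] 0.2925634136881005
```

>>> move_arm(
  increments=[
    [[0,0,0,0.015],[0,0,0,0.015],[0,0,0,0]],
  ],
)

```text
time: 9.5
ee_pos: [552.0, 129.2, 106.6]
tool_rot: [3.141, -0.0, 2.262]
contact_force: [-1.1, 1.8, 6.0]
finger_gap: 0.289
```

```bash
python3 f.py
```

```text
9.65 T [ 0.2538  0.3184 -0.0036] sd [0.0272 0.0303 0.033 ] F [-1.438   1.7237  6.4207] yaw 2.2617883259899902 cw 0.6402116740100099 tau7 -0.020745616651538512 Tz [-0.0389  0.0262  0.0323 -0.0339] [552.0301 129.2839 106.6611] 0.29138872165002927
```

>>> move_arm(
  increments=[
    [[0,0,0,0.015],[0,0,0,0.015],[0,0,0,0]],
  ],
)

```text
time: 10.07
ee_pos: [552.0, 129.2, 106.7]
tool_rot: [3.141, -0.0, 2.232]
contact_force: [-1.8, 0.6, 7.6]
finger_gap: 0.29
```

```bash
python3 f.py
```

```text
10.225 T [ 0.2163  0.3071 -0.0086] sd [0.0308 0.0124 0.0301] F [-1.3662  0.3952  6.9887] yaw 2.23177658752961 cw 0.6702234124703903 tau7 -0.02090678059005313 Tz [-0.0561 -0.0086  0.0046  0.0259] [552.0641 129.2385 106.6824] 0.2898066005659184
```

>>> move_arm(
  increments=[
    [[0,0,0,0.015],[0,0,0,0.015],[0,0,0,0]],
  ],
)

```text
time: 10.65
ee_pos: [552.0, 129.2, 106.7]
tool_rot: [3.142, -0.0, 2.202]
contact_force: [-1.4, 1.1, 6.8]
finger_gap: 0.291
```

```bash
python3 f.py
```

```text
10.8 T [ 0.2295  0.3313 -0.0253] sd [0.0195 0.0157 0.0279] F [-1.5057  1.1623  6.8874] yaw 2.201775132664079 cw 0.7002248673359213 tau7 -0.021025153626226256 Tz [-0.0407  0.0071 -0.0629 -0.0049] [552.0018 129.2427 106.6598] 0.2908434374754276
```

>>> move_arm(
  increments=[
    [[0,0,0,0.015],[0,0,0,0.015],[0,0,0,0]],
  ],
)

```text
time: 11.22
ee_pos: [552.0, 129.2, 106.7]
tool_rot: [3.142, -0.0, 2.172]
contact_force: [-0.9, 1.3, 8.3]
finger_gap: 0.294
```

```bash
python3 f.py
```

```text
11.375 T [ 0.2102  0.3554 -0.0057] sd [0.0088 0.029  0.0225] F [-1.1732  1.1024  7.7119] yaw 2.171794179780683 cw 0.7302058202193171 tau7 -0.02118949970281392 Tz [-0.0172 -0.0033  0.0294 -0.0315] [551.9438 129.1894 106.6492] 0.29124173577082796
```

>>> move_arm(
  increments=[
    [[0,0,0,0.015],[0,0,0,0.015],[0,0,0,0]],
  ],
)

```text
time: 11.8
ee_pos: [551.9, 129.1, 106.7]
tool_rot: [-3.142, -0.0, 2.142]
contact_force: [-2.6, 0.8, 6.8]
finger_gap: 0.293
```

```bash
python3 f.py
```

```text
11.95 T [0.2129 0.3638 0.0009] sd [0.0175 0.0142 0.0181] F [-1.5615  1.1111  7.148 ] yaw 2.141749063275708 cw 0.760250936724292 tau7 -0.021322310255982302 Tz [-0.022   0.0052  0.0275 -0.0071] [551.9494 129.2023 106.6654] 0.2881323594108108
```

>>> move_arm(
  increments=[
    [[0,0,0,0.015],[0,0,0,0.015],[0,0,0,0]],
  ],
)

```text
time: 12.38
ee_pos: [551.9, 129.2, 106.7]
tool_rot: [-3.142, -0.0, 2.112]
contact_force: [-1.5, 0.7, 7.2]
finger_gap: 0.29
```

```bash
python3 f.py
```

```text
12.525 T [0.1818 0.3644 0.0122] sd [0.0253 0.0267 0.011 ] F [-1.7038  0.9499  7.3015] yaw 2.1117714832873378 cw 0.7902285167126624 tau7 -0.021477435648193932 Tz [0.0004 0.0074 0.0109 0.0301] [551.922  129.2116 106.6546] 0.29119723184686197
```

>>> move_arm(
  increments=[
    [[0,0,0,0.015],[0,0,0,0.015],[0,0,0,0]],
  ],
)

```text
time: 12.95
ee_pos: [551.9, 129.1, 106.7]
tool_rot: [-3.141, -0.0, 2.082]
contact_force: [-0.5, 0.9, 7.1]
finger_gap: 0.289
```

```bash
python3 f.py
```

```text
13.1 T [ 0.17    0.3898 -0.0099] sd [0.0152 0.036  0.013 ] F [-1.4505  0.8577  7.2177] yaw 2.0817495307273286 cw 0.8202504692726715 tau7 -0.02162496328310226 Tz [-0.0122 -0.0274  0.0091 -0.0093] [551.9052 129.1561 106.6633] 0.28867152824713704
```

>>> move_arm(
  increments=[
    [[0,0,0,0.015],[0,0,0,0.015],[0,0,0,0]],
  ],
)

```text
time: 13.52
ee_pos: [551.9, 129.1, 106.7]
tool_rot: [-3.141, -0.0, 2.052]
contact_force: [-1.2, 1.1, 8.3]
finger_gap: 0.291
```

```bash
python3 f.py
```

```text
13.675 T [0.1912 0.4034 0.0129] sd [0.0207 0.0108 0.0224] F [-1.5333  1.0757  7.3285] yaw 2.0517103038133753 cw 0.8502896961866249 tau7 -0.021775808700112975 Tz [ 0.0017 -0.0158  0.0442  0.0214] [551.883  129.1087 106.6545] 0.292217259881567
```

>>> move_arm(
  increments=[
    [[0,0,0,0.015],[0,0,0,0.015],[0,0,0,0]],
  ],
)

```text
time: 14.1
ee_pos: [551.9, 129.1, 106.7]
tool_rot: [-3.141, -0.0, 2.022]
contact_force: [-2.9, 1.0, 7.7]
finger_gap: 0.288
```

```bash
python3 f.py
```

```text
14.25 T [0.1997 0.4312 0.0201] sd [0.031  0.0192 0.0311] F [-2.2394  0.5928  7.1789] yaw 2.0217303547237435 cw 0.8802696452762566 tau7 -0.021934444757789606 Tz [ 0.0531  0.0478 -0.0199 -0.0005] [551.8224 129.1203 106.6401] 0.29222434520092466
```

>>> move_arm(
  increments=[
    [[0,0,0,0.015],[0,0,0,0.015],[0,0,0,0]],
  ],
)

```text
time: 14.68
ee_pos: [551.8, 129.1, 106.7]
tool_rot: [-3.141, -0.0, 1.992]
contact_force: [-2.6, 0.8, 7.3]
finger_gap: 0.292
```

```bash
python3 f.py
python3 - <<'E'
from h import *
im=read_camera("wrist")
cv2.imwrite("pics/w3.png",cv2.cvtColor(cv2.resize(im[150:420,130:430],None,fx=2,fy=2,interpolation=cv2.INTER_CUBIC),cv2.COLOR_RGB2BGR))
E
```

```text
14.825 T [0.153  0.4535 0.0015] sd [0.036  0.0279 0.0171] F [-2.6242  0.7563  7.8455] yaw 1.991719696353013 cw 0.9102803036469871 tau7 -0.022083264711909578 Tz [ 0.0265 -0.0008  0.0019 -0.0218] [551.8243 129.1252 106.66  ] 0.29140587585606664
```

View pics/w3.png

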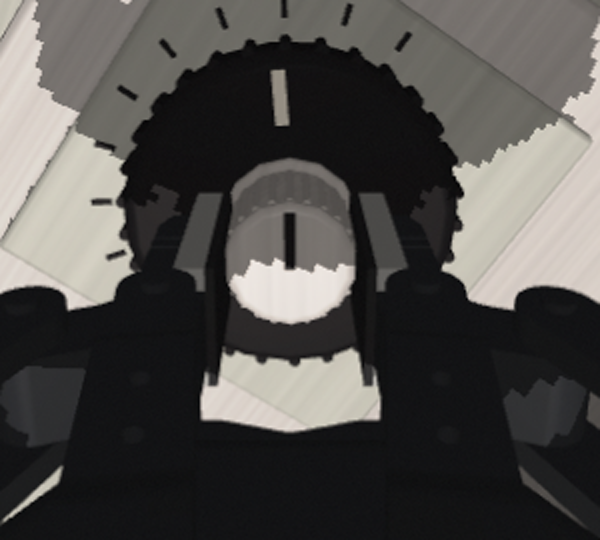

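The knob has turned with the gripper (black line vertical at (290,240)); the white mark at (280,97) is unmoved on the ring. No stop yet, so I'm continuing.

>>> move_arm(
  increments=[
    [[0,0,0,0.015],[0,0,0,0.015],[0,0,0,0]],
  ],
)

```text
time: 15.3
ee_pos: [551.8, 129.1, 106.6]
tool_rot: [-3.141, -0.0, 1.962]
contact_force: [-2.6, 0.5, 7.7]
finger_gap: 0.292
```

```bash
python3 f.py
```

```text
15.45 T [0.1453 0.4679 0.0146] sd [0.0163 0.0099 0.0327] F [-2.241   0.7879  7.3515] yaw 1.9616994658801619 cw 0.9403005341198383 tau7 -0.02221721202658955 Tz [ 0.0614 -0.0257 -0.0037  0.0264] [551.8104 129.1151 106.6745] 0.29198923389249637
```

>>> move_arm(
  increments=[
    [[0,0,0,0.015],[0,0,0,0.015],[0,0,0,0]],
  ],
)

```text
time: 15.88
ee_pos: [551.8, 129.1, 106.7]
tool_rot: [-3.141, -0.0, 1.932]
contact_force: [-3.0, 0.1, 6.7]
finger_gap: 0.285
```

```bash
python3 f.py
```

```text
16.025 T [ 0.1294  0.4832 -0.0074] sd [0.0484 0.0285 0.0229] F [-2.3955  0.5927  7.0762] yaw 1.9317180772174383 cw 0.9702819227825619 tau7 -0.022368042627931572 Tz [ 0.0194 -0.0364  0.01   -0.0227] [551.7833 129.1061 106.6461] 0.28520521012463484
```

>>> move_arm(
  increments=[
    [[0,0,0,0.015],[0,0,0,0.015],[0,0,0,0]],
  ],
)

```text
time: 16.45
ee_pos: [551.7, 129.1, 106.6]
tool_rot: [-3.141, -0.0, 1.902]
contact_force: [-2.6, -0.2, 7.8]
finger_gap: 0.295
```

```bash
python3 f.py
```

```text
16.6 T [ 0.1461  0.4729 -0.0125] sd [0.0296 0.0231 0.0349] F [-2.2264  0.4064  7.7062] yaw 1.9016690481940663 cw 1.0003309518059338 tau7 -0.022509355567308376 Tz [-0.0637 -0.0076  0.0348 -0.0133] [551.7659 129.0698 106.6595] 0.2892365949731836
```

>>> move_arm(
  increments=[
    [[0,0,0,0.015],[0,0,0,0.015],[0,0,0,0]],
  ],
)

```text
time: 17.02
ee_pos: [551.7, 129.1, 106.6]
tool_rot: [-3.141, -0.0, 1.872]
contact_force: [-2.7, 1.0, 7.7]
finger_gap: 0.292
```

```bash
python3 f.py
```

```text
17.175 T [0.1221 0.5083 0.0126] sd [0.0306 0.0174 0.0167] F [-2.0717  0.511   7.5178] yaw 1.8716911314929527 cw 1.0303088685070474 tau7 -0.022671342694593477 Tz [-0.007   0.0049  0.0385  0.0141] [551.6988 129.0857 106.6566] 0.292420694312502
```

>>> move_arm(
  increments=[
    [[0,0,0,0.015],[0,0,0,0.015],[0,0,0,0]],
  ],
)

```text
time: 17.6
ee_pos: [551.7, 129.0, 106.6]
tool_rot: [-3.141, -0.0, 1.842]
contact_force: [-3.2, 1.6, 8.5]
finger_gap: 0.294
```

```bash
python3 f.py
```

```text
17.75 T [0.1055 0.5241 0.0094] sd [0.0446 0.0386 0.032 ] F [-2.9542  0.8262  7.7186] yaw 1.8416857079343159 cw 1.0603142920656843 tau7 -0.02281422298437974 Tz [ 0.036  -0.0441  0.014   0.0319] [551.6791 129.0712 106.6362] 0.2877608624501822
```

>>> move_arm(
  increments=[
    [[0,0,0,0.015],[0,0,0,0.015],[0,0,0,0]],
  ],
)

```text
time: 18.18
ee_pos: [551.6, 129.0, 106.6]
tool_rot: [-3.141, -0.0, 1.812]
contact_force: [-2.6, 0.3, 8.0]
finger_gap: 0.294
```

```bash
python3 f.py
```

```text
18.325 T [0.0991 0.5391 0.1331] sd [0.0237 0.0278 0.0294] F [-2.2445  0.4228  8.0279] yaw 1.8120552614494208 cw 1.0899447385505794 tau7 -0.15816636616364121 Tz [0.1821 0.1267 0.1189 0.1045] [551.662  129.0464 106.6612] 0.28792902642202245
```

The stop is felt: Tz jumped to 0.13 N m and tau7 from -0.023 to -0.158, well below the 0.28 drag limit. I'll release and rise.

>>> move_arm(
  increments=[
    [[0,0,0,0],[0,0,0,0],[0,0,0,0],[0,0,0,0],[0,0,0,0]],
  ],
  hand=0,
)

```text
time: 19.0
ee_pos: [552.1, 129.2, 106.2]
tool_rot: [-3.142, 0.0, 1.812]
contact_force: [-0.2, 1.0, -0.3]
finger_gap: 0.998
```

>>> move_arm(
  increments=[
    [[0,0,-1,0],[0,0,-2,0],[0,0,-2,0],[0,0,-2,0],[0,0,0,0]],
  ],
)

```text
time: 19.62
ee_pos: [552.9, 129.4, 178.0]
tool_rot: [3.138, -0.0, 1.812]
contact_force: [0.6, 0.4, -0.5]
finger_gap: 1.0
```

Run:
```python
from h import *
c=calibration("wrist");s=monitor.sense()
im=read_camera("wrist");np.save("w4.npy",c["pose"])
cv2.imwrite("pics/w4.png",cv2.cvtColor(cv2.resize(im,None,fx=1.4,fy=1.4,interpolation=cv2.INTER_CUBIC),cv2.COLOR_RGB2BGR))
print(s["ee_pos"],s["tool_rot"],s["time"],s["joints"])
```

```text
[552.8526 129.3629 178.0278] [ 3.1385 -0.0003  1.8119] 19.625 [-0.6005  0.5386  0.3952  2.0526 -0.3518  0.6112  0.2758]
```

View pics/w4.png

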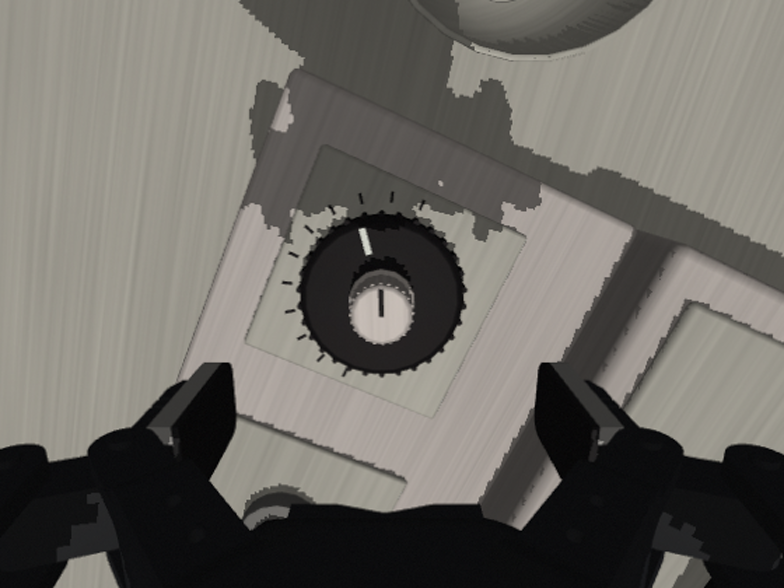

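Run:
```python
from h import *
c=dict(calibration("wrist"));c["pose"]=np.load("w4.npy")
q=lambda x,y:(x/1.4-.15,y/1.4-.15)
pl=[onz(c,q(*p),66) for p in [(246,344),(323,146),(526,238),(433,417)]]
f=pl[0]+pl[1]-pl[2]-pl[3]; front=np.arctan2(f[1],f[0]); print(np.mean(pl,0),np.degrees(front))
r=onz(c,q(382,293),80);m=onz(c,q(365,241),80)-r;l=onz(c,q(380.5,290),102.5)-onz(c,q(381,314),102.5)
for d in (l,m): print("cw",(front-np.arctan2(d[1],d[0])+np.pi)%(2*np.pi)-np.pi,np.linalg.norm(d))
print("delta",delta([530.1,-12.1,130]))
```

```text
[553.3054 128.844   66.    ] 170.19219104742731
cw 1.141285960705165 10.189182218882973
cw 0.8554129336629743 24.856741400736748
delta [-13.2091  -5.55     4.6928]
```

Run:
```python
from h import *
from scipy.optimize import least_squares
c1=dict(calibration("wrist"));c4=dict(c1);c1["pose"]=np.load("w1.npy");c4["pose"]=np.load("w4.npy")
z=lambda x,y:(180+x/4.4-.4,150+y/4.4-.4)
q=lambda x,y:(x/1.4-.15,y/1.4-.15)
t1=[z(*p) for p in [(90,296),(93,229),(118,165),(162,111),(224,74),(294,60),(367,67),(433,95),(485,146),(524,203),(537,268)]]
t4=[q(*p) for p in [(347,373),(321,357),(299,337),(290,310),(288,283),(294,254),(308,230),(332,210),(361,199),(392,197),(422,205)]]
for c,t,f,sc in ((c1,t1,"w1",1),(c4,t4,"w4",1.4)):
    P=np.array([onz(c,p,66)[:2] for p in t])
    r=least_squares(lambda v:np.hypot(*(P-v[:2]).T)-v[2],[552,130,45]).x
    a=np.unwrap(np.arctan2(*(P-r[:2]).T[::-1]));k,b=np.polyfit(range(11),a,1)
    im=cv2.imread(f"pics/{f}.png").astype(int);H,W=im.shape[:2]
    # bright pixels within ring annulus r 18..36 at z=80
    Y,X=np.mgrid[0:H,0:W]; 
    pix=np.stack([X.ravel(),Y.ravel()],1)/sc-(.15 if sc>1 else 0)
    u=cv2.undistortPoints(pix[:,None].astype(float),K(c),np.array(c["distortion"]))[:,0]
    d=np.c_[u,np.ones(len(u))]@c["pose"][:3,:3].T;o=c["pose"][:3,3];w=o+d*((80-o[2])/d[:,2])[:,None]
    v=w[:,:2]-r[:2];rad=np.hypot(*v.T);an=np.arctan2(v[:,1],v[:,0])
    nm=a.mean()-0.9; dm=(an-(a[5]-.9)+np.pi)%(2*np.pi)-np.pi
    s=(rad>22)&(rad<35)&(abs(dm)<.5)&(im.min(2).ravel()>95)
    mk=v[s].mean(0)
    ma=np.arctan2(mk[1],mk[0]);ma=a[5]+((ma-a[5]+np.pi)%(2*np.pi)-np.pi)
    print(f,"centre",r,"tick step",k,"resid",np.std(a-np.polyval([k,b],range(11))),"n",s.sum(),"mark cw rel mid tick",b+5*k-ma,"mark r",np.linalg.norm(mk),"mark xy",mk+r[:2])
```

```text
w1 centre [552.9944 128.549   45.4789] tick step -0.31432496297037177 resid 0.0036079336083994686 n 53 mark cw rel mid tick 0.8988720279204538 mark r 28.19587669225475 mark xy [539.6959 153.4118]
w4 centre [553.2956 128.4975  45.5552] tick step -0.31387358488691774 resid 0.010612086858413508 n 201 mark cw rel mid tick 0.8881402809507248 mark r 28.27302313636535 mark xy [539.6583 153.2641]
```

The ring mark moved only about 0.15 mm between the views, so the ring was not dragged. On to the button, hand shut.

>>> move_arm(
  increments=[
    [[-2.2,-0.9,0,0],[-3.3,-1.4,0,0],[-3.5,-1.5,0,0],[-3,-1.25,0,0],[-1.2,-0.5,1,0]],
  ],
  hand=1,
)

```text
time: 20.3
ee_pos: [529.4, -14.0, 165.9]
tool_rot: [3.141, 0.0, 1.809]
contact_force: [0.1, 0.7, 0.5]
finger_gap: 0.001
```

>>> move_arm(
  increments=[
    [[0,0,2,0],[0,0,1.5,0],[0,0,0,0],[0,0,0,0]],
  ],
)

```text
time: 20.8
ee_pos: [529.8, -11.9, 131.3]
tool_rot: [-3.141, -0.0, 1.812]
contact_force: [0.2, 0.8, -0.5]
finger_gap: -0.004
```

```bash
python3 s.py; python3 -c "
from h import *
print(delta([530.1,-12.1,110]))
im=read_camera('wrist');c=calibration('wrist');print(proj(c,[530.1,-12.1,84.5]))
cv2.imwrite('pics/w5.png',cv2.cvtColor(cv2.resize(im[130:420,130:430],None,fx=2,fy=2,interpolation=cv2.INTER_CUBIC),cv2.COLOR_RGB2BGR))"
```

```text
20.8 [529.8323 -11.9137 131.2564] yaw [-3.1414 -0.      1.8123] F [ 0.1696  0.7788 -0.4547] T [ 0.0059 -0.0103  0.0322] gap -0.0035233512798833423 tau7 [-0.0072 -0.0055  0.0052] j7 0.5511455995551199
[-0.0246  0.0219  2.1256]
[272.2742 242.2321]
```

View pics/w5.png

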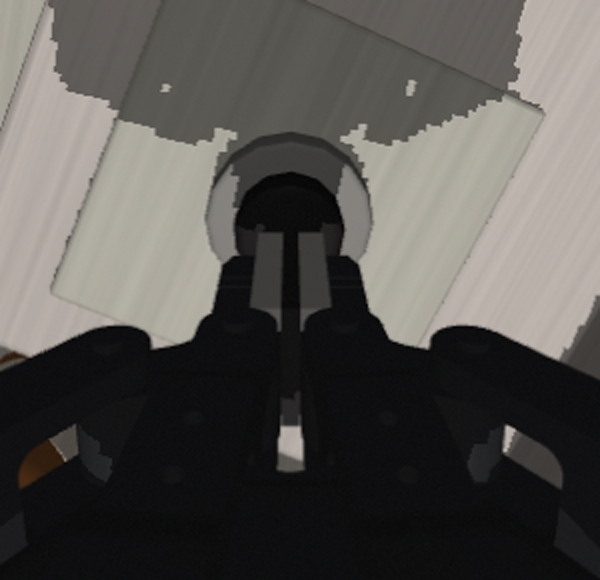

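The shut fingertips (x≈291) sit over the button (centre about (289,227), predicted (285,224)). Pressing.

>>> move_arm(
  increments=[
    [[0,0,1.2,0],[0,0,0.8,0],[0,0,0.3,0],[0,0,0.2,0],[0,0,0,0]],
  ],
)

```text
time: 21.48
ee_pos: [529.6, -12.1, 106.3]
tool_rot: [-3.141, -0.0, 1.812]
contact_force: [-0.6, 1.3, 3.6]
finger_gap: -0.001
```

>>> move_arm(
  increments=[
    [[0,0,0.2,0],[0,0,0.1,0],[0,0,0,0]],
  ],
)

```text
time: 21.85
ee_pos: [529.6, -12.1, 104.0]
tool_rot: [3.141, -0.001, 1.812]
contact_force: [-4.2, 2.0, 13.6]
finger_gap: -0.004
```

>>> move_arm(
  increments=[
    [[0,0,0.1,0],[0,0,0,0],[0,0,0,0]],
  ],
)

```text
time: 22.22
ee_pos: [529.7, -12.1, 103.7]
tool_rot: [3.14, -0.001, 1.812]
contact_force: [-4.6, 2.0, 25.6]
finger_gap: -0.0
```

```bash
python3 s.py; python3 -c "
from h import *
im=read_camera('wrist')
cv2.imwrite('pics/w6.png',cv2.cvtColor(cv2.resize(im[170:290,200:350],None,fx=4,fy=4,interpolation=cv2.INTER_CUBIC),cv2.COLOR_RGB2BGR))"
```

```text
22.225 [529.6546 -12.1166 103.7394] yaw [ 3.1404 -0.0008  1.8117] F [-4.6414  1.9708 25.5682] T [ 0.4955  1.2571 -0.0375] gap -0.00018905987525863504 tau7 [ 0.0317 -1.9841 -0.0018] j7 0.5752392299859708
```

View pics/w6.png

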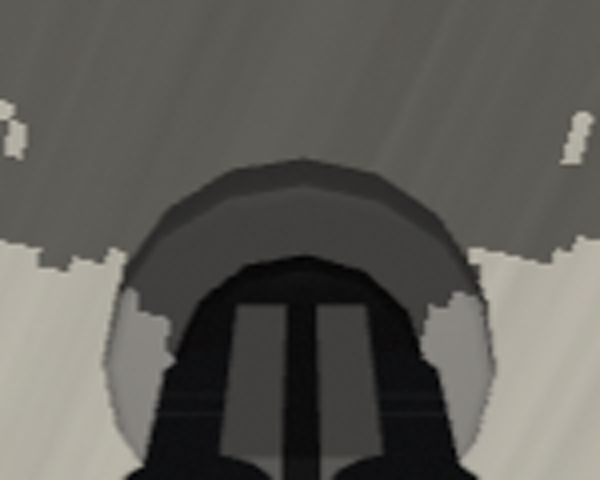

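Firm resistance at TCP z 103.7 with 25 N. It is unclear whether this is the button's bottom or the housing under the finger edges, so I'll read the spring's force profile on the way up.

>>> move_arm(
  increments=[
    [[0,0,-0.1,0],[0,0,-0.1,0],[0,0,0,0]],
  ],
)

```text
time: 22.65
ee_pos: [529.6, -12.1, 104.4]
tool_rot: [3.141, -0.0, 1.812]
contact_force: [-1.1, 2.0, 4.6]
finger_gap: 0.001
```

>>> move_arm(
  increments=[
    [[0,0,-0.1,0],[0,0,0,0]],
  ],
)

```text
time: 22.9
ee_pos: [529.6, -12.1, 105.2]
tool_rot: [-3.141, -0.0, 1.812]
contact_force: [-1.2, 2.9, 3.8]
finger_gap: 0.001
```

>>> move_arm(
  increments=[
    [[0,0,-0.1,0],[0,0,0,0]],
  ],
)

```text
time: 23.15
ee_pos: [529.7, -12.2, 106.3]
tool_rot: [-3.142, -0.0, 1.812]
contact_force: [-0.9, 2.1, 3.6]
finger_gap: 0.002
```

>>> move_arm(
  increments=[
    [[0,0,-0.1,0],[0,0,0,0]],
  ],
)

```text
time: 23.4
ee_pos: [529.8, -12.4, 107.3]
tool_rot: [3.141, 0.0, 1.812]
contact_force: [-1.5, 2.0, 2.9]
finger_gap: 0.005
```

>>> move_arm(
  increments=[
    [[0,0,-0.1,0],[0,0,0,0]],
  ],
)

```text
time: 23.65
ee_pos: [529.8, -12.4, 108.4]
tool_rot: [3.141, 0.0, 1.812]
contact_force: [-1.2, 1.0, 2.7]
finger_gap: 0.002
```

>>> move_arm(
  increments=[
    [[0,0,-0.1,0],[0,0,0,0]],
  ],
)

```text
time: 23.9
ee_pos: [529.8, -12.4, 109.3]
tool_rot: [3.141, 0.0, 1.812]
contact_force: [-1.3, 0.8, 2.2]
finger_gap: 0.001
```

>>> move_arm(
  increments=[
    [[0,0,-0.2,0],[0,0,0,0]],
  ],
)

```text
time: 24.15
ee_pos: [530.0, -12.5, 111.4]
tool_rot: [3.141, 0.0, 1.812]
contact_force: [0.0, 0.7, -0.0]
finger_gap: 0.0
```

The spring force falls smoothly from about 5 N to 2 N over 104→110 mm and contact ends near 110 mm. That is the full 6 mm of travel, so the button bottomed out and has come back up. I'll retreat and take a last look.

>>> move_arm(
  increments=[
    [[0,0,-2,0],[0,0,-4,0],[0,0,-4,0],[0,0,-3,0],[0,0,0,0]],
  ],
)

```text
time: 24.78
ee_pos: [530.8, -12.3, 243.3]
tool_rot: [3.137, 0.001, 1.812]
contact_force: [0.4, 0.4, -1.2]
finger_gap: -0.0
```

```bash
python3 s.py; python3 -c "
from h import *
im=read_camera('scene')
cv2.imwrite('pics/s9.png',cv2.cvtColor(cv2.resize(im,None,fx=1.4,fy=1.4,interpolation=cv2.INTER_CUBIC),cv2.COLOR_RGB2BGR))"
```

```text
24.775 [530.7556 -12.3396 243.3036] yaw [3.1373 0.0005 1.8119] F [ 0.4085  0.4185 -1.177 ] T [ 0.0144  0.0445 -0.0383] gap -0.00011760989437401726 tau7 [ 0.2339  0.4579 -0.2091] j7 0.45202132423753977
```

View pics/s9.png

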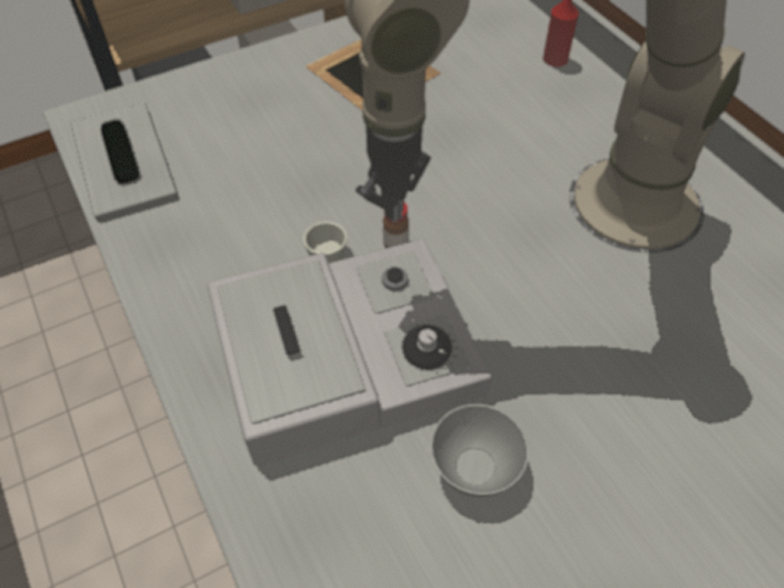

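The final scene view shows the arm clear. The bowl (479,450), ramekin (326,240) and jar (397,228) are where they were, the button at (395,275) is up, and the dial is at (427,345).

```bash
python3 -c "
from h import *
print(manip.sign_off())"
```

```text
the job is handed in; nothing more can be done
None
```

The heat knob is set against the limiter's stop, the start button was pressed fully and came back up, and the job is handed in. It took about 25 s of the 64 s allowed.

- **Knob:** I gripped it at 25 N and turned it clockwise about 1.09 rad, the last 0.69 rad in small steps. At the final 0.03 rad step the wrist torque rose from about 0.01 to 0.13 N m, well under the 0.28 N m that drags the ring. I stopped there and let go. A picture afterwards put the knob at about 1.14 rad.
- **Limiter ring:** a first check by hand-picked pixels suggested the white mark had shifted 0.085 rad counter-clockwise. A better fit against the dial's tick marks showed only about 0.01 rad, with the mark 0.15 mm from where it started. I trust the second figure.
- **Start button:** pressed until it hit bottom, with 25 N at the fingers. On the way up the force fell from about 5 N to 2 N over 6 mm and then to zero, which matches a full press and return. The button's top turned out about 3 mm higher than my pictures had said.
- **Other things on the bench:** in the last scene picture the bowl, jar and ramekin look where they were and the arm is clear. I judged that by eye and did not measure it.

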